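# Stamp the order slip

### The arm

A 6-joint arm with a two-finger parallel gripper is mounted at the origin on a cart in front of the work surface, level with it; the furniture and walls round the work are solid. World frame = base frame: x ahead of the robot, y to its left, z up, the work surface at z = 0. Lengths are in m, angles in rad, forces in N, time in s.
With the tool pointing down it reaches from about 0.35 to 0.85 m from the base axis. Payload 8.1 kg.
Tool frame: the origin (TCP) lies on the centre line of the jaws, within the pads' length; the fingertips stand 22 mm ahead of it and the grasp point (between the pads) lies 3 mm ahead of it; z points along the fingers, y is the line along which they close (so a half turn about z gives the same grasp; the last joint's range is limited). The gripper opens to 93 mm and grips with 3 to 60 N. Pads are 15 mm wide; open, the fingers measure 128 mm over their backs; the gripper's body (75 mm by 188 mm) begins 65 mm behind the grasp point.
Start: joints at [1.09, 0.13, 1.488, -0, 1.523, -0.085], TCP at [0.231, 0.554, 0.241] pointing down, gripper open.
Joint ranges: [-2.96, 2.96], [-0.89, 2.26], [0.02, 2.5], [-1.34, 4.48], [0, 2.73], [-2.66, 2.66]. Speed limits (rad/s): [2.39, 2.39, 2.79, 3.14, 3.14, 3.14].

### API

Orientations are given as a rotation vector (axis times angle).
In Python, from plant import robot gives the robot as it stands.
- The arm moves only by the tool nudge_tcp, called after "Emit:" as name(argument=value, ...) on one line, values as JSON. Schema: {"type":"object","properties":{"rows":{"type":"object","properties":{"jaw":{"type":"array","items":{"type":"number"},"minItems":1,"maxItems":20},"sx":{"type":"array","items":{"type":"number"},"minItems":1,"maxItems":20},"sy":{"type":"array","items":{"type":"number"},"minItems":1,"maxItems":20},"sz":{"type":"array","items":{"type":"number"},"minItems":1,"maxItems":20},"twist":{"type":"array","items":{"type":"number"},"minItems":1,"maxItems":20}},"additionalProperties":false,"required":["jaw","sx","sy","sz","twist"]},"grip_force":{"type":"number"},"only":{"type":"string"},"quiet":{"type":"boolean"},"lines":{"type":"string"}},"required":["rows"],"additionalProperties":false}. rows is an object with one list for each field, all of the same length, 1 to 20, a row being the entries at one place: jaw (the finger opening in m), sx, sy, sz (the shift in a scale on which 1.0 is 0.6 m), twist (a turn about the tool's z in normalised numbers (1 is pi rad)); each row shifts and turns the commanded pose from where the row before left it, along the tool's axes as they then stand; what a row does not reach is not made up. A row lasts 1/10 s, in which the tool goes at most 0.05 m and 0.15 rad, less where a joint would pass 70% of its speed; a pose out of reach is approached as far as the arm can. The fingers move at their own pace and stop on an object; grip_force is the grip in N (left out, the last holds). Time passes only in rows, so rows that do not move let the fingers close. The tool returns the time, the measured TCP pose, the force, the opening and the grip force at its end. only (a regular expression) keeps the lines of the reply that match it, lines (a string "A,B") keeps lines A to B, and quiet returns only ok. No shift or turn number may pass 1 either way. Input that does not fit is refused with a message, and nothing moves.
- robot.read_state(): the state, without advancing time (a new reading comes with each control period).
- robot.read_camera(name): name is "scene" or "side" or "wrist"; returns a dict with "image" (400x640x3 uint8, red, green, blue), "fx", "fy", "cx", "cy" (pixels), "dist" ([k1, k2, p1, p2, k3] as OpenCV has them; the pictures are not rectified), "R" (3x3) and "t" (3): a world point X has camera coordinates R X + t. Camera axes: x right, y down, z forward; pixel columns grow to the right and rows downward; lengths in m; the calibration is good to about 2 mm. A picture is of the moment at which its call begins. There is no depth.
- robot.close_job(): hands the job in; it is judged then, once.
The state is a dict: "t": time; "q": joint angles; "dq": joint speeds; "joint_torque": joint torques, N m; "tool_pos": TCP position; "orientation": TCP orientation; "force": force on the tool from outside, world axes, zero at the start; "wrist_torque": the same for the moment, N m; "opening": finger opening in m; "gripper_force": force on a finger pad.
Only numpy, scipy, OpenCV 4.12 (cv2) and the standard library are available. Lean on these libraries where they do the work, as an engineer would, in place of code of your own. Each camera call takes 0.05 s, during which the arm holds its last target. There are 200 camera calls.

### The job

Take the rubber stamp by its handle, press it upright on the middle of the open ink pad, its long side along the pad's long side, and lift it off again. Then set it down flat in the centre of the large oblong box on the order pad, square with the box (either way round), press lightly with about 6 N, never hard enough to squash the pad (20 N), and finish like that, still holding the stamp by its handle and pressing. Do not let the stamp touch the paper outside the box, and leave the other things on the counter where they are.

Things in the scene. Friction and masses are not known exactly. Their poses are not given: they have to be found in the camera images.
- stamp: rubber stamp standing on its face: wooden foot 26 (x) x 60 (y) mm, 17 high; above it a round handle, neck 16 wide at z 17 to 31 mm, then a bulb up to 23 wide at z 31 to 68 (top), widest near z 50: grip it there. Weighs 40 to 85 g. Origin: centre of the stamping face; z up through the handle, y along the foot. Half a turn about z makes no difference
- ink_pad: flat tin fixed to the counter, 60 (x) x 90 (y) mm; its firm inked surface lies 9 mm above the origin. The hinged lid stands open at the +x long side, leaning back, about 70 mm high. Origin: centre of the underside, on the counter; y along the long side
- order_pad: stack of white slips 160 (x) x 126 (y) mm, 14 thick, on a fixed wooden clipboard 190 x 140 mm; its top is 20 mm above the counter. Springy: sinks straight down 1 mm per 2.5 N, squashed flat at 6 mm. Origin: centre of its underside; +x to the steel clip (26 mm high) at the head. Large oblong box printed at the foot, a 20 mm square box beside it, ruled lines and tick boxes above
- stamp_box (a point): centre of the large printed oblong box, on the paper's top surface; the box is 46 (x) x 80 (y) mm, so the stamp's face, laid with its y along the box's y, leaves 10 mm all round. Axes as the order pad's
- kitchen_roll: roll of white kitchen paper standing on end, 100 mm wide, 228 high, behind the clipboard; leave alone. Origin: centre of the underside
- spray_bottle: spray bottle with a trigger head, 252 mm high, in front of the toaster; leave alone. Origin: centre of the underside
- bell: domed counter bell, 86 mm wide, 65 high; leave alone. Origin: centre of the underside
- spice_jar: spice jar, 45 mm wide, 106 high; leave alone. Origin: centre of the underside
- mug: white mug, 82 mm wide, 91 high, behind and to the left of the clipboard; leave alone. Origin: centre of the underside
- stapler: stapler, 130 mm long, 44 high, near the robot; leave alone. Origin: centre of the underside
- pen: ballpoint pen, 145 mm long, lying near the counter's front edge; leave alone. Origin: centre of the underside
- coin_roll: paper-wrapped roll of coins, 68 mm long, 21 thick; leave alone. Origin: centre of the underside

How it is judged:
By the outcome, as a careful person would: the job done as asked, in the order asked, and still so for the second after the job is handed in, while the arm keeps its last pose, push and grip.
It also fails if it takes over 56 s, if anything falls off the work surface, if the arm or the gripper's body presses on something with over 40 N, if the wrist force passes 120 N, or if a joint passes its speed limit or range.

## Working session

There is one attempt and no reset: what is moved stays moved. The work goes in short steps, Python scripts to look and compute and a tool call to move; the robot and the scene stay as the last step left them, time stands still between calls to the robot, and variables do not carry over. Pictures are saved under pics/ and viewed, at most 10 in all, crops included, and the job is handed in when it is done.

```bash
ls; mkdir -p pics; cat > h.py <<'E'
import numpy as np, cv2, pickle
from plant import robot
def snap(n,f):
    c=robot.read_camera(n); pickle.dump(c,open(f'pics/{f}.pkl','wb')); cv2.imwrite(f'pics/{f}.png',c['image'][:,:,::-1]); return c
def load(f): return pickle.load(open(f'pics/{f}.pkl','rb'))
def K(c): return np.array([[c['fx'],0,c['cx']],[0,c['fy'],c['cy']],[0,0,1.]])
def rays(c,px):
    p=cv2.undistortPoints(np.array(px,float).reshape(-1,1,2),K(c),np.array(c['dist'],float)).reshape(-1,2)
    R=np.array(c['R']);o=-R.T@np.array(c['t'])
    return o,np.c_[p,np.ones(len(p))]@R
def onz(c,px,z):
    o,d=rays(c,px); return o+d*((z-o[2])/d[:,2])[:,None]
def proj(c,X):
    return cv2.projectPoints(np.array(X,float).reshape(-1,1,3),cv2.Rodrigues(np.array(c['R'],float))[0],np.array(c['t'],float),K(c),np.array(c['dist'],float))[0].reshape(-1,2)
def tri(c1,p1,c2,p2):
    o1,d1=rays(c1,[p1]);o2,d2=rays(c2,[p2]);d1=d1[0]/np.linalg.norm(d1);d2=d2[0]/np.linalg.norm(d2)
    s=np.linalg.lstsq(np.c_[d1,-d2],o2-o1,rcond=None)[0]
    a=o1+s[0]*d1;b=o2+s[1]*d2
    return (a+b)/2,np.linalg.norm(a-b)
E
python3 - <<'E'
from h import *
for n in ("scene","side","wrist"):
    c=snap(n,n+'0'); print(n,c['fx'],-np.array(c['R']).T@np.array(c['t']))
print(robot.read_state())
E
```

```text
pics
plant.py
scene 367.16470278811374 [ 0.12049892 -0.47341021  0.67506089]
side 393.48146591740135 [ 0.26902594 -0.78212779  0.67182701]
wrist 354.5096761562416 [0.15525003 0.58575569 0.38507236]
{'t': 0.15, 'q': array([ 1.08960739e+00,  1.30984660e-01,  1.48902102e+00,  7.49156819e-06,
        1.52300328e+00, -8.53917100e-02]), 'dq': array([-2.18490541e-03, -2.40233869e-03, -3.90561014e-03, -7.90885899e-04,
        2.68977164e-05,  3.64504032e-04]), 'joint_torque': array([ 3.71580354e-04, -5.60481334e+01, -4.92329550e+01,  7.67925801e-02,
        3.08000122e-02, -9.07987328e-05]), 'tool_pos': array([0.2311106 , 0.55326504, 0.23983467]), 'orientation': array([-6.17587799e-01, -3.07987870e+00,  2.13248463e-03]), 'force': array([-0.38445331,  0.23271039,  0.66429229]), 'wrist_torque': array([ 0.00111098, -0.03827465, -0.01476144]), 'gripper_force': 0.0, 'opening': 0.09244848377609932}
```

View pics/scene0.png

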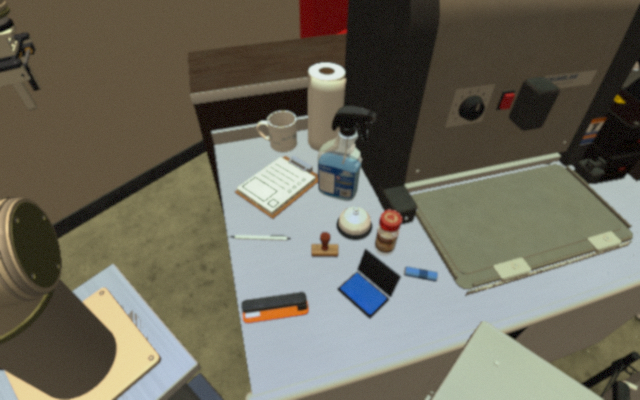

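View pics/side0.png

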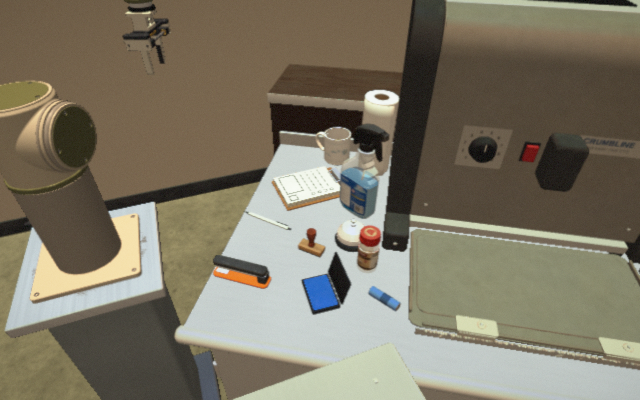

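View pics/wrist0.png

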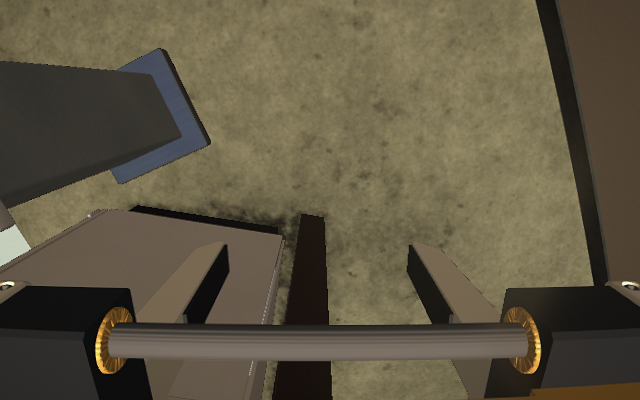

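The scene view shows the stamp at (325,245), the ink pad at (363,295) with its lid on the upper right, and the order pad at (276,186) with the oblong box at about (258,190). In the side view they are at (312,242), (321,293) and (308,186). The wrist camera sees only the floor beside the counter.

```bash
cat > m0.py <<'E'
from h import *
a,b=load('scene0'),load('side0')
def mask(c,lo,hi,box):
    x0,y0,x1,y1=box; h=cv2.cvtColor(c['image'],cv2.COLOR_RGB2HSV); m=cv2.inRange(h,lo,hi); n=np.zeros_like(m); n[y0:y1,x0:x1]=m[y0:y1,x0:x1]
    k,l,s,ce=cv2.connectedComponentsWithStats(n); i=1+np.argmax(s[1:,4]); return (l==i).astype(np.uint8)
for nm,lo,hi,ba,bb,z in [('ink',(105,170,60),(130,255,255),(330,265,395,320),(295,268,345,318),.009),]:
    for c,bx in((a,ba),(b,bb)):
        m=mask(c,lo,hi,bx); ct=max(cv2.findContours(m,0,2)[0],key=cv2.contourArea)
        w=onz(c,ct.reshape(-1,2),z); r=cv2.minAreaRect((w[:,:2]*1000).astype(np.float32)); M=cv2.moments(ct); print(nm,r,M['m10']/M['m00'],M['m01']/M['m00'])
# stamp handle top, lower foot
print('handle',tri(a,(325,237),b,(312,233)))
print(onz(a,[(325,237)],.055),onz(b,[(312,233)],.055))
print('foot a',onz(a,[(311,255),(337,257)],0), onz(b,[(299,248),(321,255)],0))
print('pad', onz(a,[(236,190),(277,213),(316,178),(287,157)],.02),onz(b,[(273,174),(284,206),(342,195),(329,168)],.02))
print('pad tri',tri(a,(316,178),b,(341,196)), tri(a,(258,190),b,(291,187)))
E
python3 m0.py
```

```text
ink ((458.5420837402344, -295.6189880371094), (82.47129821777344, 52.46401596069336), 85.47969055175781) 363.15421182734354 293.7862711542118
ink ((457.95611572265625, -296.708984375), (81.0253677368164, 52.5302848815918), 85.31307220458984) 319.9202103337906 292.16735253772293
handle (array([ 0.48948282, -0.16555185,  0.0508605 ]), np.float64(0.0015735374684448082))
[[ 0.48787752 -0.16709164  0.055     ]] [[ 0.48728324 -0.17039686  0.055     ]]
foot a [[ 0.46178723 -0.14999335  0.        ]
 [ 0.49637752 -0.19627316  0.        ]] [[ 0.46022153 -0.15317851  0.        ]
 [ 0.50074138 -0.19289724  0.        ]]
pad [[ 0.46992695  0.11472968  0.02      ]
 [ 0.48602235 -0.01804419  0.02      ]
 [ 0.63814329 -0.00532279  0.02      ]
 [ 0.64710024  0.11081224  0.02      ]] [[ 0.4795509   0.13542426  0.02      ]
 [ 0.46675762 -0.01446595  0.02      ]
 [ 0.62613491 -0.02550167  0.02      ]
 [ 0.64200227  0.10665283  0.02      ]]
pad tri (array([ 0.6371155 , -0.00442874,  0.00813797]), np.float64(0.017728157673054728)) (array([ 0.5202728 ,  0.09309481, -0.00574358]), np.float64(0.00415684029162087))
```

The rows are not in the units I measure in: shifts go in shares of 0.6 m and turns go in shares of pi rad. I convert before sending: -0.0325 m is -0.0542, -0.0285 m is -0.0475.

Emit:
nudge_tcp(rows={"jaw":[0.06,0.06,0.06,0.06,0.06,0.06,0.06,0.06,0.06,0.06,0.06,0.06,0.06,0.06,0.06],"sx":[-0.0475,-0.0475,-0.0475,-0.0475,-0.0475,-0.0475,-0.0475,-0.0475,-0.0475,-0.0475,-0.0475,-0.0475,-0.0475,-0.0475,0],"sy":[-0.0542,-0.0542,-0.0542,-0.0542,-0.0542,-0.0542,-0.0542,-0.0542,-0.0542,-0.0542,-0.0542,-0.0542,-0.0542,-0.0542,0],"sz":[-0.005,-0.005,-0.005,-0.005,-0.005,-0.005,-0.005,-0.005,-0.005,-0.005,-0.005,-0.005,-0.005,-0.005,0],"twist":[0,0,0,0,0,0,0,0,0,0,0,0,0,0,0]}, grip_force=30)

```text
t: 1.65
tool_pos: [0.4248, -0.0244, 0.2827]
orientation: [0.626, 3.078, -0.002]
force: [-0.7, 0.1, 0.0]
opening: 0.0598
gripper_force: 0.0
```

```bash
python3 - <<'E'
from h import *
c=snap('wrist','w1'); R=np.array(c['R']); print(-R.T@np.array(c['t']),R)
E
```

```text
[0.34896899 0.00858435 0.42796561] [[ 0.39054237  0.92058124 -0.00261353]
 [ 0.87993239 -0.37246037  0.29494451]
 [ 0.27054694 -0.11748806 -0.95551081]]
```

View pics/w1.png

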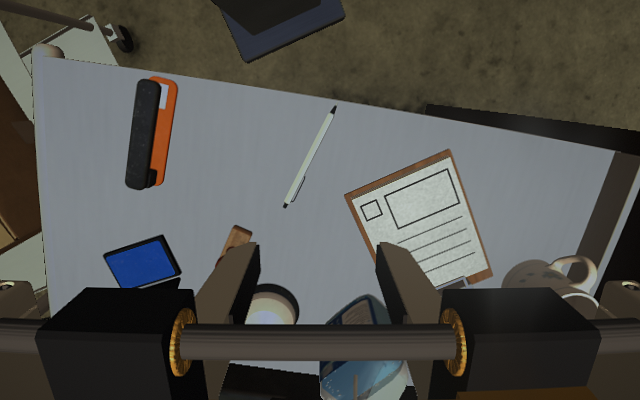

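The wrist view shows the printed oblong box with corners at about (386,192), (452,169), (460,205) and (393,228). The ink pad is at (142,262), the stamp foot at (237,240) is partly hidden by a finger, and the spray bottle is at (360,350).

```bash
cat > m1.py <<'E'
from h import *
import sys
def quad(c,m,z,flag=True):
    ct=max(cv2.findContours(m,cv2.RETR_EXTERNAL,cv2.CHAIN_APPROX_NONE)[0],key=cv2.contourArea).reshape(-1,2)
    w=onz(c,ct,z)[:,:2]*1000; return cv2.minAreaRect(w.astype(np.float32)),ct
def box(c,seed,z=.02):
    """paper enclosed by the printed box (bright component at the seed)"""
    g=cv2.cvtColor(c['image'],cv2.COLOR_RGB2GRAY); x,y=seed
    s=g[y-60:y+60,x-60:x+60]; th=np.median(g[y-6:y+6,x-6:x+6])*0.78
    m=(g>th).astype(np.uint8); k,l,st,ce=cv2.connectedComponentsWithStats(m,connectivity=4)
    return quad(c,(l==l[y,x]).astype(np.uint8),z)
def ink(c,z=.009):
    h=cv2.cvtColor(c['image'],cv2.COLOR_RGB2HSV); m=cv2.inRange(h,(110,180,80),(125,255,255))
    k,l,s,ce=cv2.connectedComponentsWithStats(m); i=1+np.argmax(s[1:,4]); return quad(c,(l==i).astype(np.uint8),z)
if __name__=='__main__':
    c=load('w1')
    r,ct=box(c,(422,199)); print('box',r, cv2.minAreaRect(ct))
    r,ct=ink(c); print('ink',r, cv2.minAreaRect(ct))
    print('foot',onz(c,[(234,226),(251,228)],.017))
    print('spray',onz(c,[(365,296),(330,320)],.15))
    a,b=load('scene0'),load('side0')
    print('spray', onz(a,[(338,196),(322,185),(357,197)],0), onz(b,[(358,213),(343,203)],0), tri(a,(350,113),b,(370,128)))
    print('roll',onz(a,[(325,147)],0),'bell',tri(a,(354,211),b,(350,225)),'jar',tri(a,(391,213),b,(371,230)))
E
python3 m1.py
```

```text
box ((511.97857666015625, 75.06771087646484), (43.602359771728516, 77.83932495117188), 2.059051513671875) ((422.29315185546875, 198.51727294921875), (33.74575424194336, 66.30975341796875), 66.80140686035156)
ink ((458.86993408203125, -297.59747314453125), (82.37300872802734, 52.489994049072266), 85.53662109375) ((140.07186889648438, 265.22076416015625), (37.43779754638672, 60.9442253112793), 71.96571350097656)
foot [[ 0.45540147 -0.1509339   0.017     ]
 [ 0.4660631  -0.13247757  0.017     ]]
spray [[ 0.52717835 -0.02146388  0.15      ]
 [ 0.53847015 -0.06016938  0.15      ]]
spray [[ 0.64197978 -0.07775881  0.        ]
 [ 0.64463359 -0.0207609   0.        ]
 [ 0.6718676  -0.11600709  0.        ]] [[ 6.45676429e-01 -8.76203949e-02 -1.11022302e-16]
 [ 6.25562857e-01 -3.54958733e-02 -1.11022302e-16]] (array([ 0.66085576, -0.08156277,  0.24188807]), np.float64(0.00269193443556536))
roll [[0.77006801 0.0784826  0.        ]] bell (array([ 0.58573219, -0.1678514 ,  0.05053604]), np.float64(0.00889251001541541)) jar (array([ 0.59051666, -0.25546784,  0.10807862]), np.float64(0.006621183725690337))
```

To row units: -0.039 m is -0.065, -0.038 m is -0.0633, -0.132 rad is -0.042.

Emit:
nudge_tcp(rows={"jaw":[0.06,0.06,0.06,0.06,0.06,0.06,0.06,0.06,0.06,0.06],"sx":[0,0,0,0,0,-0.0083,-0.0083,-0.0083,-0.0067,0],"sy":[0,0,0,0,0,-0.065,-0.065,-0.065,-0.0633,0],"sz":[0,0,0,0,0,0.0333,0.0333,0.0333,0.0333,0],"twist":[-0.042,-0.042,-0.042,-0.042,-0.042,0,0,0,0,0]})

```text
t: 2.7
tool_pos: [0.4818, -0.166, 0.1984]
orientation: [0.41, -3.109, -0.004]
force: [-1.5, 0.6, -0.4]
opening: 0.0599
gripper_force: 0.0
```

```bash
python3 - <<'E'
from h import *
c=snap('wrist','w2'); snap('scene','s2')
E
```

```text
(no output)
```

View pics/w2.png

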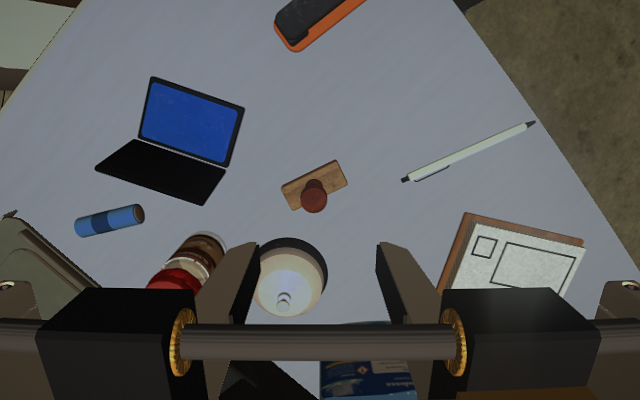

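The wrist view now shows the stamp clear of the fingers: foot corners at about (282,187), (336,160) and (347,184), handle bulb at (314,197). The ink pad face is at (192,122) with the lid towards the lower left, and the near corner of the order box is at (504,243).

```bash
cat > m2.py <<'E'
from m1 import *
c,c1,a,b=load('w2'),load('w1'),load('s2'),load('side0')
def hnd(c,x0,y0,x1,y1):
    h=cv2.cvtColor(c['image'],cv2.COLOR_RGB2HSV); m=((h[:,:,0]<8)|(h[:,:,0]>172))&(h[:,:,1]>110); n=np.zeros(m.shape,np.uint8); n[y0:y1,x0:x1]=m[y0:y1,x0:x1]
    k,l,s,ce=cv2.connectedComponentsWithStats(n); i=1+np.argmax(s[1:,4]); ct=cv2.findContours((l==i).astype(np.uint8),0,1)[0][0]; return s[i],cv2.minEnclosingCircle(ct)
H=[hnd(c,290,170,340,225),hnd(load('scene0'),310,225,340,262),hnd(b,300,222,324,258)]
for x in H: print(x)
pc=H[0][1][0]; print('axis pt z.05',onz(c,[pc],.05))
for f,x in((load('scene0'),H[1]),(b,H[2])):
    s=x[0]; p=(s[0]+s[2]/2-.5,s[1]+s[2]/2-.5); print(p,tri(c,pc,f,p))
# wood
h=cv2.cvtColor(c['image'],cv2.COLOR_RGB2HSV); print(h[188,296],h[175,330],h[205,297],h[150,300])
m=cv2.inRange(h,(5,60,40),(25,255,255)); n=np.zeros_like(m); n[150:220,270:355]=m[150:220,270:355]
ct=max(cv2.findContours(n,0,1)[0],key=cv2.contourArea); print(cv2.minAreaRect(ct),cv2.approxPolyDP(ct,3,True).reshape(-1,2).tolist())
cv2.imwrite('pics/w2c.png',cv2.resize(c['image'][140:225,265:360,::-1],None,fx=6,fy=6,interpolation=2))
r1,k1=ink(c1); r2,k2=ink(c); print('ink2',r2)
R1=cv2.boxPoints(cv2.minAreaRect(k1));
m1_,m2_=cv2.moments(k1),cv2.moments(k2); g=lambda m:(m['m10']/m['m00'],m['m01']/m['m00']); print('ink tri',tri(c1,g(m1_),c,g(m2_)))
E
python3 m2.py
```

```text
(array([301, 179,  26,  34, 629], dtype=int32), ((313.5, 195.5), 16.688419342041016))
(array([322, 238,   7,   6,  14], dtype=int32), ((325.1666564941406, 239.8333282470703), 3.3748438358306885))
(array([307, 231,   9,  12,  36], dtype=int32), ((309.9756164550781, 236.09756469726562), 5.902585983276367))
axis pt z.05 [[ 0.48516358 -0.16787506  0.05      ]]
(np.float64(325.0), np.float64(241.0)) (array([ 0.48770847, -0.16739262,  0.04131726]), np.float64(0.00028861576505235885))
(np.float64(311.0), np.float64(235.0)) (array([ 0.48590508, -0.16766141,  0.04682397]), np.float64(0.0002791754874594031))
[ 15 121  99] [ 14 115 111] [ 17 123 131] [106  27 144]
((316.1078186035156, 190.34512329101562), (39.64304733276367, 62.75442123413086), 63.90457534790039) [[336, 160], [282, 186], [293, 210], [301, 206], [310, 212], [323, 208], [326, 197], [321, 190], [302, 192], [310, 179], [318, 179], [326, 194], [346, 185]]
ink2 ((458.820556640625, -296.5094299316406), (82.85043334960938, 52.630859375), 85.27315521240234)
ink tri (array([ 0.45838258, -0.29686137,  0.00834677]), np.float64(0.00042865414824858175))
```

View pics/w2c.png

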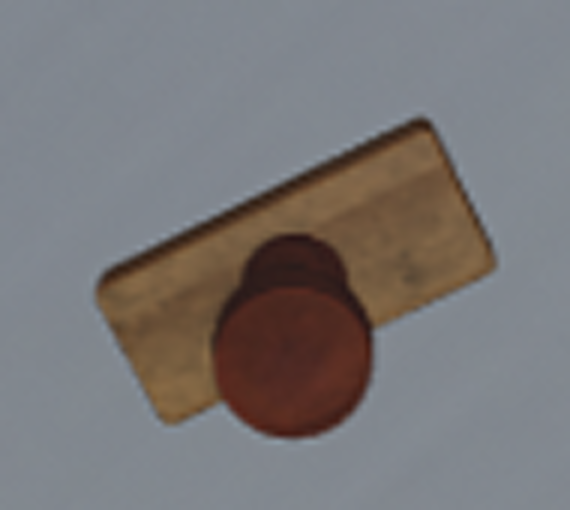

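The crop shows the foot's top-face corners at full-image pixels (281.7,189), (336.3,161.3), (347.8,184.2) and (293.3,210.7). The bulb circle is at (313.8,200).

```bash
python3 - <<'E'
from m1 import *
c,b,s=load('w2'),load('side0'),load('scene0')
P=onz(c,[(281.7,189),(336.3,161.3),(347.8,184.2),(293.3,210.7)],.017)
print(P,P.mean(0),np.linalg.norm(np.diff(P,axis=0),axis=1)); d=P[1]-P[0]+P[2]-P[3]; print('yaw y',np.degrees(np.arctan2(d[1],d[0])))
for z in(.05,.056,.06): print(onz(c,[(313.8,200)],z))
print(tri(c,(313.8,200),b,(311,233.5)),tri(c,(313.8,200),s,(325,238)))
# far foot edge mid/height: left corner & right corner from two views
print(tri(c,(281.7,189),s,(338,245.5)),tri(c,(347.8,184.2),s,(312,243.5)))
print(robot.read_state()['tool_pos'])
E
```

```text
[[ 0.49598719 -0.196722    0.017     ]
 [ 0.4567537  -0.15368628  0.017     ]
 [ 0.47511324 -0.1370815   0.017     ]
 [ 0.51431314 -0.18076878  0.017     ]] [ 0.48554182 -0.16706464  0.017     ] [0.05823521 0.02475462 0.05869592]
yaw y 132.1265969957171
[[ 0.48901521 -0.16658508  0.05      ]]
[[ 0.48726276 -0.1670008   0.056     ]]
[[ 0.48609445 -0.16727795  0.06      ]]
(array([ 0.4874718 , -0.16658019,  0.05068708]), np.float64(0.0025823968987369584)) (array([ 0.48886101, -0.16652067,  0.05013464]), np.float64(0.0002675165666967319))
(array([ 0.48996876, -0.19759426,  0.04848593]), np.float64(0.006661172761119297)) (array([ 0.47614824, -0.13806019,  0.01720559]), np.float64(0.00286796414958065))
[ 0.48232657 -0.16375448  0.20151283]
```

To row units: 0.04 m is 0.0667, -0.003 m is -0.005.

Emit:
nudge_tcp(rows={"jaw":[0.06,0.06,0.06,0.06,0.06,0.06,0.06],"sx":[-0.005,0,0,0,0,0,0],"sy":[-0.0075,0,0,0,0,0,0],"sz":[0.0667,0.0667,0.0583,0.0333,0.0225,0,0],"twist":[0,0,0,0,0,0,0]}, grip_force=30)

```text
t: 3.5
tool_pos: [0.4879, -0.1679, 0.0556]
orientation: [-0.415, 3.112, -0.001]
force: [0.1, 0.5, 0.6]
opening: 0.0601
gripper_force: 0.0
```

```bash
python3 - <<'E'
from h import *
s=robot.read_state();print(s['tool_pos'],s['orientation'],s['force'])
snap('wrist','w3')
E
```

```text
[ 0.48786255 -0.16786531  0.05563419] [-4.15162457e-01  3.11245330e+00 -1.35674367e-03] [0.14782695 0.46608347 0.56118836]
```

View pics/w3.png

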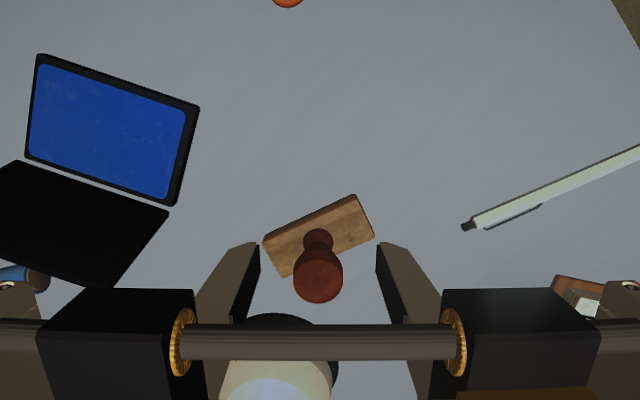

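The stamp handle stands centred between the open jaws, with the bulb at (318,275). I can close on it.

Emit:
nudge_tcp(rows={"jaw":[0.015,0.015,0.015,0.015,0.015,0.015],"sx":[0,0,0,0,0,0],"sy":[0,0,0,0,0,0],"sz":[0,0,0,0,0,0],"twist":[0,0,0,0,0,0]}, grip_force=30)

```text
t: 4.15
tool_pos: [0.4869, -0.1683, 0.0542]
orientation: [0.414, -3.114, -0.0]
force: [-0.7, 0.7, 0.9]
opening: 0.0205
gripper_force: 30.0
```

Emit:
nudge_tcp(rows={"jaw":[0.015,0.015,0.015,0.015],"sx":[0,0,0,0],"sy":[0,0,0,0],"sz":[-0.0167,-0.0333,-0.0333,0],"twist":[0,0,0,0]})

```text
t: 4.55
tool_pos: [0.4891, -0.1692, 0.1077]
orientation: [-0.413, 3.109, -0.005]
force: [0.5, -0.4, -0.6]
opening: 0.0205
gripper_force: 30.0
```

```bash
python3 - <<'E'
from h import *
snap('wrist','w4')
E
```

```text
(no output)
```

View pics/w4.png

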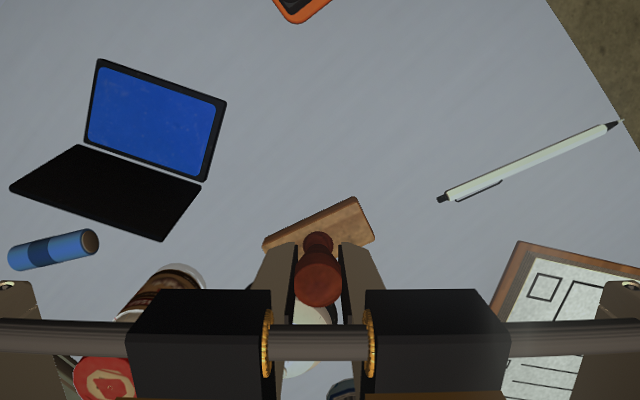

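After the lift the foot appears at the same pixels as before, with corners at (263,240), (356,197) and (373,237). So it hangs upright and has not turned in the grip.

```bash
cat > m4.py <<'E'
from m1 import *
from scipy.spatial.transform import Rotation as Ro
T=[];Y=[];Q=[]
for i in range(6):
    c=robot.read_camera('wrist'); s=robot.read_state(); T.append(s['tool_pos']); R=Ro.from_rotvec(s['orientation']).as_matrix(); Y.append(np.degrees(np.arctan2(R[1,1],R[0,1])))
    P=onz(c,[(263,240),(356,197),(373,237)],s['tool_pos'][2]-.054+.017); Q.append(np.r_[(P[0]+P[2])[:2]/2,np.linalg.norm(P[1]-P[0]),np.linalg.norm(P[2]-P[1]),np.degrees(np.arctan2(*(P[1]-P[0])[1::-1]))])
print(np.mean(T,0),np.std(T,0),np.mean(Y),np.std(Y)); print(np.mean(Q,0),np.std(Q,0))
E
python3 m4.py
```

```text
[ 0.48641142 -0.16802302  0.10328711] [0.00044351 0.00020062 0.00061167] 105.13583294107006 0.0012343724471432197
[ 4.82996885e-01 -1.68540206e-01  5.70834691e-02  2.54500021e-02
  1.31256864e+02] [1.07499049e-03 3.42869178e-04 1.82569469e-04 7.54163176e-05
 3.55894731e-02]
```

To row units: -0.0313 m is -0.0522, -0.0312 m is -0.052, 0.1347 rad is 0.0429.

Emit:
nudge_tcp(rows={"jaw":[0.015,0.015,0.015,0.015,0.015,0.015,0.015,0.015,0.015,0.015,0.015,0.015],"sx":[0,0,0,0,0,0,-0.0187,-0.0187,-0.0187,-0.0185,0,0],"sy":[0,0,0,0,0,0,-0.052,-0.052,-0.052,-0.0522,0,0],"sz":[-0.0167,-0.0167,-0.0167,-0.0167,-0.0167,-0.0083,0,0,0,0,0,0],"twist":[0.0429,0.0429,0.0429,0.0429,0.0429,0.0428,0,0,0,0,0,0]})

```text
t: 6.1
tool_pos: [0.46, -0.2984, 0.1583]
orientation: [-0.846, -3.024, -0.001]
force: [-0.5, -0.0, -0.6]
opening: 0.0204
gripper_force: 30.0
```

```bash
cat > m5.py <<'E'
from m1 import *
from scipy.spatial.transform import Rotation as Ro
T=[];Y=[]
for i in range(6):
    c=robot.read_camera('wrist'); s=robot.read_state(); T.append(s['tool_pos']); R=Ro.from_rotvec(s['orientation']).as_matrix(); Y.append(np.degrees(np.arctan2(R[1,1],R[0,1])))
t=np.mean(T,0); print(t,np.mean(Y),s['force'],s['opening'])
P=onz(c,[(263,240),(356,197),(373,237)],t[2]-.054+.017); d=P[1]-P[0]; print('foot mid',(P[0]+P[2])/2,np.degrees(np.arctan2(d[1],d[0])))
r=ink(c)[0]; print('ink',r)
E
python3 m5.py
```

```text
[ 0.46063288 -0.29732632  0.15874584] 58.88452844507668 [ 0.15128186  0.1203959  -0.83416224] 0.02079624066497356
foot mid [ 0.45753997 -0.29468262  0.12174584] 85.046313949125
ink ((459.0557556152344, -296.4242248535156), (82.14910125732422, 51.63222122192383), 85.64022064208984)
```

To row units: 0.03 m is 0.05, 0.02 m is 0.0333.

Emit:
nudge_tcp(rows={"jaw":[0.015,0.015,0.015,0.015,0.015,0.015],"sx":[0,0,0,0,0,0],"sy":[0,0,0,0,0,0],"sz":[0.05,0.05,0.0333,0.0133,0.005,0],"twist":[0,0,0,0,0,0]})

```text
t: 7.0
tool_pos: [0.461, -0.2983, 0.0688]
orientation: [0.843, 3.026, -0.001]
force: [0.6, -0.3, -0.9]
opening: 0.0211
gripper_force: 30.0
```

Emit:
nudge_tcp(rows={"jaw":[0.015,0.015,0.015],"sx":[0,0,0],"sy":[0,0,0],"sz":[0.0017,0.0017,0],"twist":[0,0,0]})

```text
t: 7.3
tool_pos: [0.4609, -0.2986, 0.0668]
orientation: [0.844, 3.025, -0.001]
force: [-0.0, -0.3, -1.0]
opening: 0.0206
gripper_force: 30.0
```

To row units: 0.001 m is 0.0017.

Emit:
nudge_tcp(rows={"jaw":[0.015,0.015,0.015],"sx":[0,0,0],"sy":[0,0,0],"sz":[0.0017,0.0017,0],"twist":[0,0,0]})

```text
t: 7.6
tool_pos: [0.4604, -0.2982, 0.064]
orientation: [-0.844, -3.026, -0.0]
force: [-0.8, -0.0, 0.1]
opening: 0.0207
gripper_force: 30.0
```

Emit:
nudge_tcp(rows={"jaw":[0.015,0.015],"sx":[0,0],"sy":[0,0],"sz":[0.0017,0],"twist":[0,0]})

```text
t: 7.8
tool_pos: [0.4606, -0.2983, 0.0632]
orientation: [0.844, 3.026, -0.0]
force: [-0.3, 0.3, -0.0]
opening: 0.0209
gripper_force: 30.0
```

Emit:
nudge_tcp(rows={"jaw":[0.015,0.015],"sx":[0,0],"sy":[0,0],"sz":[0.0008,0],"twist":[0,0]})

```text
t: 8.0
tool_pos: [0.4608, -0.2983, 0.0632]
orientation: [0.844, 3.026, -0.0]
force: [-0.9, 2.4, 4.3]
opening: 0.0207
gripper_force: 30.0
```

To row units: 0.0003 m is 0.0005.

Emit:
nudge_tcp(rows={"jaw":[0.015,0.015,0.015],"sx":[0,0,0],"sy":[0,0,0],"sz":[0.0005,0,0],"twist":[0,0,0]})

```text
t: 8.3
tool_pos: [0.461, -0.2984, 0.0632]
orientation: [0.843, 3.025, -0.0]
force: [-2.1, 2.4, 7.4]
opening: 0.0209
gripper_force: 30.0
```

```bash
python3 -c "
from h import *
for i in range(4):
    robot.read_camera('wrist'); s=robot.read_state(); print(s['tool_pos'],s['force'],s['wrist_torque'])
snap('wrist','w5'); snap('side','d5')"
```

```text
[ 0.46095359 -0.29836408  0.0631877 ] [-1.59115774  3.32170413  7.0576529 ] [0.3976397  0.3521957  0.01666008]
[ 0.46099335 -0.2983665   0.0632034 ] [-1.13026199  2.64031696  7.03409438] [0.37924832 0.36681302 0.01529998]
[ 0.46098337 -0.29838525  0.06320359] [-1.17212583  2.77786361  6.59224734] [ 0.40166604  0.32274505 -0.03908353]
[ 0.46098472 -0.2983579   0.06318943] [-0.95676219  3.157131    6.60107699] [ 0.40174513  0.36666631 -0.00574296]
```

View pics/w5.png

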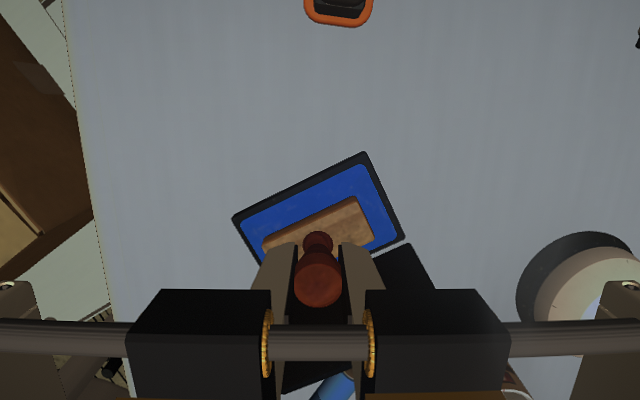

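The stamp stands on the blue ink pad, square with it, with blue visible along the long side and both ends. I'll check the centring, then lift.

To row units: -0.04 m is -0.0667, -0.02 m is -0.0333.

```bash
python3 - <<'E'
from h import *
c=load('w5')
P=onz(c,[(263,240),(356,197),(373,237)],.026); d=P[1]-P[0]; print('foot mid',(P[0]+P[2])/2,np.degrees(np.arctan2(d[1],d[0])),np.linalg.norm(d))
Q=onz(c,[(234,217),(366,152),(405,238)],.009); d=Q[1]-Q[0]; print('tin mid',(Q[0]+Q[2])/2,np.degrees(np.arctan2(d[1],d[0])),np.linalg.norm(d),np.linalg.norm(Q[2]-Q[1]))
E
```

```text
foot mid [ 0.45769207 -0.29582743  0.026     ] 84.9850040011831 0.05700929381584103
tin mid [ 0.4586331  -0.29469677  0.009     ] 85.62247996071876 0.08686924186686715 0.05881671040516976
```

Emit:
nudge_tcp(rows={"jaw":[0.015,0.015,0.015,0.015,0.015],"sx":[0,0,0,0,0],"sy":[0,0,0,0,0],"sz":[-0.005,-0.0333,-0.0667,-0.0667,0],"twist":[0,0,0,0,0]})

```text
t: 9.1
tool_pos: [0.4635, -0.3007, 0.1722]
orientation: [0.841, 3.017, -0.007]
force: [1.1, -0.6, -0.3]
opening: 0.0205
gripper_force: 30.0
```

To row units: 0.0385 m is 0.0642, 0.012 m is 0.02, -0.12 rad is -0.0382.

Emit:
nudge_tcp(rows={"jaw":[0.015,0.015,0.015,0.015,0.015,0.015,0.015,0.015,0.015,0.015,0.015],"sx":[0,0.02,0.02,0.02,0.02,0.02,0.02,0.02,0.02,0,0],"sy":[0,0.0642,0.0642,0.0642,0.0642,0.0642,0.0642,0.0642,0.0642,0,0],"sz":[0,0,0,0,0,0,0,0,0,0,0],"twist":[-0.0382,0,0,0,0,0,0,0,0,0,0]})

```text
t: 10.2
tool_pos: [0.4994, 0.0226, 0.1647]
orientation: [-0.657, -3.071, 0.001]
force: [0.7, -0.7, -1.4]
opening: 0.0206
gripper_force: 30.0
```

```bash
python3 -c "
from h import *
snap('wrist','w6')"
```

```text
(no output)
```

View pics/w6.png

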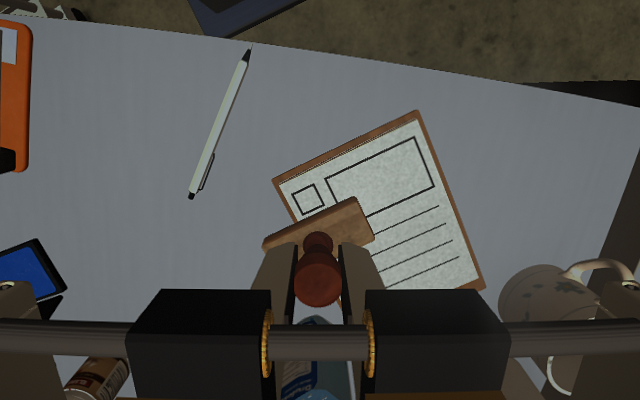

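The view shows the oblong box with corners at about (326,178), (416,137) and (434,187). Its fourth corner is hidden by the foot.

```bash
cat > m6.py <<'E'
from m1 import *
def cs(c,p):
    g=cv2.cvtColor(c['image'],cv2.COLOR_RGB2GRAY); return cv2.cornerSubPix(g,np.array(p,np.float32).reshape(-1,1,2),(4,4),(-1,-1),(3,50,.01)).reshape(-1,2)
c1,c=load('w1'),load('w6')
p1=cs(c1,[(386,192),(452,169),(460,205),(393,228)]);p=cs(c,[(326,178),(416,137),(434,187)]); print(p1,p)
for i in range(3): print(tri(c1,p1[i],c,p[i]))
for cc,q in((c1,p1),(c,p)):
    Q=onz(cc,q,.02); d=Q[1]-Q[0]; print((Q[0]+Q[2])/2,np.degrees(np.arctan2(d[1],d[0])),np.linalg.norm(d),np.linalg.norm(Q[2]-Q[1]))
T=[];
for i in range(6):
    cc=robot.read_camera('wrist'); s=robot.read_state(); T.append(s['tool_pos'])
t=np.mean(T,0); print(t,s['force'])
P=onz(cc,[(263,240),(356,197),(373,237)],t[2]-.054+.017); d=P[1]-P[0]; print('foot mid',(P[0]+P[2])/2,np.degrees(np.arctan2(d[1],d[0])))
E
python3 m6.py
```

```text
[[386.      192.     ]
 [452.      169.     ]
 [459.3728  202.25008]
 [393.      228.     ]] [[324.15155 178.27199]
 [413.60397 136.17033]
 [434.003   185.61479]]
(array([0.48491122, 0.03561706, 0.03215324]), np.float64(0.005408490998678587))
(array([0.47830566, 0.10801601, 0.05786541]), np.float64(0.0035195744287684974))
(array([0.53201604, 0.11505785, 0.02442505]), np.float64(0.0004937052215815016))
[0.51026405 0.07720177 0.02      ] 87.25669610950705 0.08199223819494425 0.043401611577025274
[0.51189041 0.07439503 0.02      ] 91.79183831413167 0.08093327379382922 0.04648401427268913
[0.49958326 0.02092345 0.16508856] [-0.48825738 -0.21767849 -0.42758638]
foot mid [0.49611268 0.0230485  0.12808856] 91.75078961077348
```

To row units: 0.03 m is 0.05, 0.027 m is 0.045.

Emit:
nudge_tcp(rows={"jaw":[0.015,0.015,0.015,0.015,0.015,0.015,0.015,0.015],"sx":[0.0065,0.0065,0,0,0,0,0,0],"sy":[0.045,0.045,0,0,0,0,0,0],"sz":[0,0,0.05,0.05,0.0167,0.0083,0,0],"twist":[0,0,0,0,0,0,0,0]})

```text
t: 11.35
tool_pos: [0.5159, 0.0742, 0.0918]
orientation: [0.661, 3.069, 0.001]
force: [0.9, 0.3, -1.0]
opening: 0.0208
gripper_force: 30.0
```

```bash
python3 - <<'E'
from h import *
T=[]
for i in range(6):
    cc=robot.read_camera('wrist'); s=robot.read_state(); T.append(s['tool_pos'])
t=np.mean(T,0); print(t,s['force'])
P=onz(cc,[(263,240),(356,197),(373,237)],t[2]-.054+.017); d=P[1]-P[0]; print('foot mid',(P[0]+P[2])/2,np.degrees(np.arctan2(d[1],d[0])))
c=snap('wrist','w7'); cv2.imwrite('pics/w7c.png',cv2.resize(c['image'][150:290,215:435,::-1],None,fx=3.6,fy=3.6,interpolation=2))
E
```

```text
[0.51566004 0.07433949 0.0915638 ] [ 0.14066005  0.02761699 -0.73321801]
foot mid [0.51173653 0.07664376 0.0545638 ] 91.84518103969023
```

View pics/w7c.png

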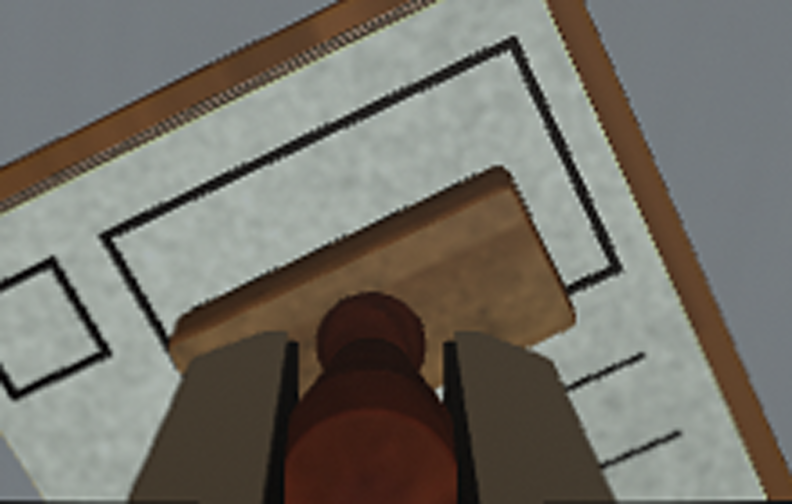

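The crop shows the foot over the box. The box corners are at crop (103,237), (516,40) and (619,270). The foot's far bottom edge runs from (174,322) to (505,168), with the right side ending at (577,318). I'll measure the offset from the foot's bottom edge and its right side.

```bash
python3 - <<'E'
from h import *
c=load('w7'); f=lambda *p:[(215+x/3.6,150+y/3.6) for x,y in p]
B=onz(c,f((103,237),(516,40),(619,270)),.02); d=B[1]-B[0]; cen=(B[0]+B[2])/2
print('box',cen,np.degrees(np.arctan2(d[1],d[0])),np.linalg.norm(d),np.linalg.norm(B[2]-B[1]))
u=d[:2]/np.linalg.norm(d[:2]); v=np.array([u[1],-u[0]])  # u: +y box, v: +x box
zb=.0916-.054
E=onz(c,f((174,322),(505,168)),zb); T=onz(c,f((510,176),(577,316)),zb+.017)
e=E[1]-E[0]; print('edge len',np.linalg.norm(e),'yaw',np.degrees(np.arctan2(e[1],e[0])))
for n,P in(('E',E),('T',T)): print(n,[((p[:2]-cen[:2])@v*1000,(p[:2]-cen[:2])@u*1000) for p in P])
E
```

```text
box [0.51279343 0.07441342 0.02      ] 91.85397586870333 0.08155991169402611 0.046836837257201724
edge len 0.06141566628875243 yaw 91.97754095366464
E [(np.float64(-8.769393556561916), np.float64(-30.994330572393874)), (np.float64(-8.901843559071871), np.float64(30.421192894301715))]
T [(np.float64(-12.80425899366191), np.float64(31.121678472039203)), (np.float64(12.367280943711897), np.float64(31.147821770616726))]
```

```bash
python3 - <<'E'
from h import *
def lin(c,p0,p1,z,ztop,pc,name):
    # profile across the far long edge
    g=cv2.cvtColor(c['image'],cv2.COLOR_RGB2GRAY).astype(np.float32); p0=np.array(p0,float);p1=np.array(p1,float)
    u=(p1-p0)/np.linalg.norm(p1-p0); n=np.array([-u[1],u[0]]); n*=np.sign(n[1]); s=np.arange(-6,12,.5)
    pts=np.array([[p0+u*a+n*t for t in s] for a in np.linspace(.1,.9,40)*np.linalg.norm(p1-p0)],np.float32)
    print(name,np.median(cv2.remap(g,pts[:,:,0],pts[:,:,1],1),0).astype(int))
    P=onz(c,[p0,p1],z);C=onz(c,[pc],ztop)[0]; e=(P[1]-P[0])[:2]; e/=np.linalg.norm(e); v=np.array([e[1],-e[0]])
    print(' edge mid',P.mean(0),'width to rear top corner',(C-P[0])[:2]@v)
lin(load('w2'),(281.7,187.5),(335.3,159.7),0,.017,(347.8,184.2),'w2')
lin(load('w5'),(263,239),(356,196.5),.009,.026,(375,238),'w5')
lin(load('w7'),(263.3,239.4),(355.3,196.7),.0376,.0546,(375.3,238),'w7')
E
```

```text
w2 [134 134 134 134 134 135 136 126 103  67  50  50  57  71  87  96 101 103
 103 102 101  99  99  98  95  91  86  84  83  83  84  84  84  84  85  85]
 edge mid [ 0.47878339 -0.17546442  0.        ] width to rear top corner 0.023406262735851092
w5 [ 60  60  60  60  60  59  51  39  36  37  39  41  45  47  48  49  50  54
  58  63  69  78  89  96 100  99  99  99 101 101 102 101 100  99  97  97]
 edge mid [ 0.44976664 -0.29757465  0.009     ] width to rear top corner 0.021343985880002622
w7 [167 168 167 168 168 170 163 129  82  50  37  38  42  44  46  47  47  49
  52  56  60  65  74  84  89  90  90  90  90  91  91  91  90  89  88  87]
 edge mid [0.50396653 0.07384057 0.0376    ] width to rear top corner 0.021374226867285972
```

```bash
python3 - <<'E'
from h import *
g=[cv2.cvtColor(load(n)['image'],cv2.COLOR_RGB2GRAY) for n in('w3','w4','w6','w7')]
from numpy import *
p0,p1=array((263.3,239.4)),array((355.3,196.7)); L=linalg.norm(p1-p0);u=(p1-p0)/L;n=array([-u[1],u[0]]);s=arange(-6,10,.5)
q0,q1=array((359,205.)),array((373,234.)); M=linalg.norm(q1-q0);w=(q1-q0)/M;k=array([w[1],-w[0]])
for i,im in enumerate(g):
    im=im.astype(float32)
    for a,b,l,nn in((p0,u,L,n),(q0,w,M,k)):
        pts=array([[a+b*t+nn*x for x in s] for t in linspace(.1,.5 if nn is n else .9,30)*l],float32)
        print(i,median(cv2.remap(im,pts[:,:,0],pts[:,:,1],1),0).astype(int))
E
```

```text
0 [138 138 123  90  53  38  40  43  45  47  48  49  51  54  58  63  70  81
  94 101 102 102 102 103 104 104 104 103 101  99  99  98]
0 [101 101 101 100  99  99  99  99 100 100 100  97  86  70  63  77 111 137
 139 139 138 138 138 138 138 138 138 138 138 138 138 138]
1 [145 145 145 145 146 147 147 131  94  58  41  42  45  48  50  51  52  53
  57  61  65  72  83  96 105 108 108 108 109 110 111 111]
1 [108 107 106 106 106 106 106 106 107 104  92  76  64  78 114 141 148 147
 146 146 146 146 146 146 146 146 146 146 146 146 146 146]
2 [119 119 119 119 120 120 120 108  72  45  32  34  37  39  41  43  43  45
  49  52  56  61  69  78  85  86  86  86  87  87  88  88]
2 [ 87  87  86  86  86  86  86  86  87  84  74  58  54  75 123 161 169 168
 165 164 163 164 163 163 164 164 165 166 167 167 168 167]
3 [168 168 168 169 169 170 170 142  95  51  34  36  39  42  44  45  46  48
  51  55  59  64  72  81  87  88  89  88  89  90  90  90]
3 [ 88  87  86  86  86  86  86  87  87  85  74  59  53  75 122 157 164 163
 162 161 162 163 163 163 162 161 161 161 161 161 162 164]
```

The rows are not in the units I measure in: shifts go in shares of 0.6 m and turns go in shares of pi rad. I convert before sending: 0.006 m is 0.01, 0.0012 m is 0.002.

Emit:
nudge_tcp(rows={"jaw":[0.015,0.015,0.015,0.015,0.015,0.015],"sx":[0.002,0,0,0,0,0],"sy":[-0.0007,0,0,0,0,0],"sz":[0.01,0.0083,0.005,0.0017,0,0],"twist":[0,0,0,0,0,0]})

```text
t: 12.3
tool_pos: [0.5136, 0.0745, 0.0754]
orientation: [0.661, 3.071, 0.0]
force: [-0.4, 0.3, -1.6]
opening: 0.021
gripper_force: 30.0
```

Emit:
nudge_tcp(rows={"jaw":[0.015,0.015,0.015,0.015],"sx":[0,0,0,0],"sy":[0,0,0,0],"sz":[0.0017,0.0017,0,0],"twist":[0,0,0,0]})

```text
t: 12.7
tool_pos: [0.5137, 0.0746, 0.0735]
orientation: [0.661, 3.071, 0.0]
force: [0.6, 0.1, 0.4]
opening: 0.0208
gripper_force: 30.0
```

I've reached the picture limit (11 viewed, one over), so I'll check with numbers only. The foot is now at paper height, so I can read the gaps between the box lines and the foot edge in that single plane.

```bash
cat > gap.py <<'E'
from h import *
c=snap('wrist','g'+str(int(robot.read_state()['t']*100)))
g=cv2.cvtColor(c['image'],cv2.COLOR_RGB2GRAY).astype(np.float32)
cen=np.array([.5120,.0748]); a=np.radians(1.95); X=np.array([np.cos(a),np.sin(a)]);Y=np.array([-np.sin(a),np.cos(a)])
def prof(s,along,perp_vals,axis):
    out=[]
    for p in perp_vals:
        w=np.array([[*(cen+ (X*t+Y*p if axis=='x' else X*p+Y*t)),.0198] for t in s]); q=proj(c,w).astype(np.float32)
        out.append(cv2.remap(g,q[:,0].reshape(1,-1),q[:,1].reshape(1,-1),1)[0])
    return np.array(out)
s=np.arange(-.030,-.002,.0005)
def edges(P,s):
    r=[]
    for v in P:
        bright=np.percentile(v,80); d=v<.72*bright; k=np.flatnonzero(np.diff(d.astype(int)))
        r.append([(round((s[i]+(.72*bright-v[i])/(v[i+1]-v[i])*(s[1]-s[0]))*1e3,1)) for i in k])
    return r
for p,e in zip((-.022,-.012,0,.012,.022),edges(prof(s,0,(-.022,-.012,0,.012,.022),'x'),s)): print('x-prof y=%d'%(p*1e3),e)
s=np.arange(.046,.022,-.0005)
for p,e in zip((-.008,-.004,0,.004,.008),edges(prof(s,0,(-.008,-.004,0,.004,.008),'y'),s)): print('y+ prof x=%d'%(p*1e3),e)
s=np.arange(-.046,-.022,.0005)
for p,e in zip((-.008,-.006,-.004),edges(prof(s,0,(-.008,-.006,-.004),'y'),s)): print('y- prof x=%d'%(p*1e3),e)
E
python3 gap.py
```

```text
x-prof y=-22 [np.float64(-24.2), np.float64(-21.9), np.float64(-10.8)]
x-prof y=-12 [np.float64(-24.1), np.float64(-21.9), np.float64(-10.8)]
x-prof y=0 [np.float64(-23.9), np.float64(-21.7), np.float64(-10.7)]
x-prof y=12 [np.float64(-24.0), np.float64(-21.8), np.float64(-11.0)]
x-prof y=22 [np.float64(-24.3), np.float64(-21.9), np.float64(-11.1)]
y+ prof x=-8 [np.float64(40.8), np.float64(38.7), np.float64(30.7)]
y+ prof x=-4 [np.float64(40.8), np.float64(38.8), np.float64(30.5)]
y+ prof x=0 [np.float64(40.9), np.float64(38.7), np.float64(30.6)]
y+ prof x=4 [np.float64(40.9), np.float64(38.8), np.float64(30.8)]
y+ prof x=8 [np.float64(40.8), np.float64(38.7), np.float64(30.7)]
y- prof x=-8 [np.float64(-41.9), np.float64(-39.6), np.float64(-33.1)]
y- prof x=-6 [np.float64(-41.8), np.float64(-39.5), np.float64(-34.7)]
y- prof x=-4 [np.float64(-41.8), np.float64(-39.5), np.float64(-35.3)]
```

To row units: -0.003 m is -0.005, -0.0014 m is -0.0023.

Emit:
nudge_tcp(rows={"jaw":[0.015,0.015,0.015,0.015,0.015,0.015],"sx":[0,0.0017,0,0,0,0],"sy":[0,-0.0023,0,0,0,0],"sz":[-0.005,0,0,0.0033,0.0017,0],"twist":[0,0,0,0,0,0]})

```text
t: 13.35
tool_pos: [0.5121, 0.0737, 0.0733]
orientation: [0.661, 3.071, 0.0]
force: [0.0, -0.5, 0.5]
opening: 0.0213
gripper_force: 30.0
```

Emit:
nudge_tcp(rows={"jaw":[0.015,0.015,0.015],"sx":[0,0,0],"sy":[0,0,0],"sz":[0.0017,0,0],"twist":[0,0,0]})

```text
t: 13.65
tool_pos: [0.5121, 0.0737, 0.0725]
orientation: [0.661, 3.071, 0.0]
force: [-0.4, 0.3, 3.1]
opening: 0.021
gripper_force: 30.0
```

```bash
python3 gap.py
```

```text
x-prof y=-22 [np.float64(-24.4), np.float64(-22.2), np.float64(-13.0)]
x-prof y=-12 [np.float64(-24.3), np.float64(-22.2), np.float64(-13.1)]
x-prof y=0 [np.float64(-24.2), np.float64(-22.0), np.float64(-13.1)]
x-prof y=12 [np.float64(-24.2), np.float64(-22.1), np.float64(-13.2)]
x-prof y=22 [np.float64(-24.3), np.float64(-22.0), np.float64(-13.2)]
y+ prof x=-8 [np.float64(40.9), np.float64(38.8), np.float64(29.7)]
y+ prof x=-4 [np.float64(41.0), np.float64(38.6), np.float64(29.7)]
y+ prof x=0 [np.float64(40.7), np.float64(38.7), np.float64(29.7)]
y+ prof x=4 [np.float64(40.9), np.float64(38.8), np.float64(29.9)]
y+ prof x=8 [np.float64(40.8), np.float64(38.6), np.float64(30.0)]
y- prof x=-8 [np.float64(-41.3), np.float64(-39.0), np.float64(-35.3)]
y- prof x=-6 [np.float64(-41.4), np.float64(-39.3), np.float64(-35.6)]
y- prof x=-4 [np.float64(-41.3), np.float64(-39.1), np.float64(-35.6)]
```

Emit:
nudge_tcp(rows={"jaw":[0.015,0.015,0.015],"sx":[0,0,0],"sy":[0,0,0],"sz":[0.0017,0,0],"twist":[0,0,0]})

```text
t: 14.0
tool_pos: [0.5122, 0.0737, 0.0716]
orientation: [0.661, 3.071, 0.0]
force: [-1.4, 0.8, 4.7]
opening: 0.0207
gripper_force: 30.0
```

```bash
python3 -c "
from plant import robot
import numpy as np
F=[]
for i in range(5): robot.read_camera('side'); s=robot.read_state(); F.append(s['force'])
print(np.mean(F,0),s['tool_pos'],s['wrist_torque'])"
```

```text
[-1.47065964  0.81694739  4.80483166] [0.51223274 0.07368834 0.07158831] [0.07890576 0.26311586 0.0440478 ]
```

The gaps read 10.1 mm in x and 10.0 mm in y, so the stamp is centred. The press is about 5.5 N, counting the stamp's weight. I'll add 0.2 mm, let it settle, check and hand in.

To row units: 0.0002 m is 0.0003.

Emit:
nudge_tcp(rows={"jaw":[0.015,0.015,0.015,0.015,0.015,0.015],"sx":[0,0,0,0,0,0],"sy":[0,0,0,0,0,0],"sz":[0.0003,0,0,0,0,0],"twist":[0,0,0,0,0,0]})

```text
t: 14.85
tool_pos: [0.5122, 0.0737, 0.0714]
orientation: [0.661, 3.071, 0.0]
force: [-1.3, 0.5, 4.7]
opening: 0.0207
gripper_force: 30.0
```

```bash
python3 -c "
from plant import robot
import numpy as np
F=[]
for i in range(8): robot.read_camera('side'); s=robot.read_state(); F.append(s['force'])
print(np.mean(F,0),np.std(F,0),s['tool_pos'],s['opening'])"; python3 gap.py | head -7
```

```text
[-1.30721054  0.7248735   5.3093092 ] [0.57647474 0.59346644 0.40855867] [0.51221568 0.07371091 0.0714145 ] 0.02109056799029915
x-prof y=-22 [np.float64(-24.6), np.float64(-22.3), np.float64(-13.3)]
x-prof y=-12 [np.float64(-24.7), np.float64(-22.3), np.float64(-13.3)]
x-prof y=0 [np.float64(-24.8), np.float64(-22.3), np.float64(-13.4)]
x-prof y=12 [np.float64(-24.6), np.float64(-22.4), np.float64(-13.4)]
x-prof y=22 [np.float64(-24.8), np.float64(-22.3), np.float64(-13.4)]
y+ prof x=-8 [np.float64(40.8), np.float64(38.7), np.float64(29.8)]
y+ prof x=-4 [np.float64(40.8), np.float64(38.6), np.float64(29.8)]
```

```bash
python3 -c "
from plant import robot
print(robot.close_job())"
```

```text
the job is handed in; nothing more can be done
None
```

I inked the stamp and handed the job in with it pressed in the box at about 6 N, still held; by camera it is about 10 mm from the box line on the two sides I could measure, but I viewed 11 pictures, one over the limit of 10.

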